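# Take the inspection camera off its bayonet port

### The arm

A 7-joint arm with a two-finger parallel gripper is mounted at the origin on the work surface. World frame = base frame: x ahead of the robot, y to its left, z up, the work surface at z = 0. Lengths are in m, angles in rad, forces in N, time in s.
With the tool pointing down it reaches from about 0.4 to 0.85 m from the base axis. Payload 6.9 kg.
Tool frame: the origin (TCP) lies midway between the tips of the shut fingers; the grasp point (between the pads) lies behind it (ctrl.pinch_z is the z of the grasp point in the tool frame, in m); z points along the fingers, y is the direction in which the jaws open and shut (so a half turn about z gives the same grasp; the last joint's range is limited). The gripper opens to 85 mm and grips with 20 to 120 N. Pads are 22 mm wide; open, the fingers measure 114 mm over their backs; the gripper's body (76 mm by 85 mm) begins 54 mm behind the grasp point. The pads swing forward as they close: fully open they stand 13 mm farther back than shut.
Start: joints at [-1.21, 0.507, -0.238, 1.5, 0.126, 1.149, -0.155], TCP at [0.158, 0.605, 0.231] pointing down, gripper open.
Joint ranges: [-3.08, 3.08], [-0.24, 2.05], [-1.43, 1.35], [0, 2.5], [-1.52, 4.66], [0.17, 1.96], [-2.89, 2.89]. Speed limits (rad/s): [2.39, 2.39, 3.14, 3.14, 3.14, 3.14, 3.14].

### API

Orientations are given as a unit quaternion [w, x, y, z].
In Python, from station import ctrl, get_state, vision, ticket, models gives the robot as it stands. Calls block until the motion is done:
- ctrl.movep(position, orientation): joint-space move of the TCP to a pose.
- ctrl.movel(position, frame=None, max_speed=0.15): straight line of the TCP; frame=None keeps the orientation; max_speed is the mean speed in m/s.
- ctrl.set_joints(angles): joint-space move.
- ctrl.ungrasp() and ctrl.close_gripper(force=None): open the fingers fully, or close them until they stop; force is the grip in N (None keeps the last).
- ctrl.pause(seconds).
- ctrl.ik(position, orientation): joint angles nearest the present ones, or None.
- get_state(): the state.
- vision.grab_frame(name): name is "side" or "top" or "wrist"; returns (picture, depth): 480x640x3 uint8, blue, green, red; 480x640 float32, m along the optical axis (not along the pixel's ray), 0 where there is no reading.
- vision.camera_info(name): a dict with "mtx" (3x3 intrinsics, pixels), "R" (3x3) and "t" (3): a world point X has camera coordinates R X + t; the wrist camera has in their place "hand_eye" (4x4, takes a point from camera to tool coordinates, whose origin is the TCP and whose axes are the flange's). Camera axes: x right, y down, z forward; pixel columns grow to the right and rows downward; lengths in m; the calibration is good to about 2 mm. A picture is of the moment at which its call begins: read the wrist's pose just before it. camera_info takes no time and is no camera call.
A pose or a line that the arm cannot do raises ctrl.Unreachable and nothing moves.
- ticket.close_job(): hands the job in, once; it reports no verdict.
Trained networks look in the newest picture that a camera, given by its name, has taken for a name from the list of things; names that differ only in an ending like _2 or _b are one class to them, and where a whole thing is asked for, a point or a joint stands for the part that bears it (a point fixed in the world has none). Each returns a list of dicts, best first, with "p" (0 to 1); they miss things now and then, are a little off and sometimes report something else, mostly with a low value. They report only what shows in the picture. A call takes as long as a camera call. They do not tell look-alikes from the thing itself.
- models.recognise(camera, target): "point" ([column, row] in pixels, amid what is visible of it).
- models.masks_of(camera, target): "mask" (480x640 bool, what is visible of it) and "point" ([column, row] in pixels, amid what is visible of it).
The state is a dict: "time": time; "qpos": joint angles; "qd": joint speeds; "tau": joint torques, N m; "tcp_pos": TCP position; "eef_rot": TCP orientation; "contact_force": force on the tool from outside, world axes, zero at the start; "wrist_torque": the same for the moment, N m; "width": finger opening in m.
Only numpy, scipy, OpenCV 4.12 (cv2) and the standard library are available. Lean on these libraries where they do the work, as an engineer would, in place of code of your own. Each camera call takes 0.05 s, during which the arm holds its last target. There are 200 camera calls.

### The job

Take the blue camera head off the white port housing: push the red release button all the way down, turn the camera anticlockwise (seen from above) about a quarter turn until you feel its sprung stop, and lift it straight off without forcing it. Stand it upright on the foam pad of the white tray without dropping it, and leave the wafer box, the glass dish and the brass objective where they are.

Things in the scene. Friction and masses are not known exactly. Their poses are not given: they have to be found in the camera images.
- camera_mid (a point): Centre of the blue camera head, a 44 mm cube with sides along x and y of this frame, z up; gripped 44 mm wide. Below it: a round collar 42 mm across, 12 mm high, then the steel shank. 0.2 to 0.4 kg. A red dot on top marks +x. It starts locked in the port, x along the port's x.
- camera_foot (a point): Flat lower end of the camera's bayonet shank (30 mm across), 48 mm below the head's centre. Two lugs there, along +x and -x of the camera, 43 mm from tip to tip, lock under the port's ring. The camera stands on this end.
- port_bore (a point): Seat in the port's bore, under the shank. A spring pushes the camera up with 6 N, so it turns with a little friction (under 0.15 N m) and stays where it is left; it has some 1.5 mm of sideways play. Freed and turned to the stop, it lifts off straight up (17 mm until clear).
- port_ring (a point): Ring inside the port with the lug slots and stop, clamped at an angle that differs each time and cannot be seen: the camera turns anticlockwise from above 60 to 105 degrees until it meets a sprung stop (0.1 N m, rising to 0.35 in 6 degrees, then hard). Anywhere on that spring the lugs line up with the slots and can rise.
- port_top (a point): Centre of the bore, level with the top of the dark ring, 80 mm above the table, on the fixed white housing (its top at 74 mm); z up, x towards the red button. The housing is 144 mm along x (52 mm behind to 92 mm ahead of this point), 104 mm along y. The camera head's centre starts 37 mm above this point.
- button_top (a point): Centre of the top of the red release button, 21 mm across, 64 mm from the bore axis along the port's x, 17 mm proud of the housing, 91 mm above the table. It slides straight down 8 mm against a steady 6 N to a hard stop, and stays down. Up, its pin blocks the camera from turning; from 6 mm down the camera is free.
- button (a joint): Travel of the release button: 0 up, 0.008 m fully down.
- tray_pad (a point): Centre of the upper face of the dark foam pad in the fixed white tray; the pad is 150 mm square, 10 mm above the table, within a rim 160 mm square whose top is 22 mm above the table. Sides along x and y; z up.
- waferbox_mid (a point): Centre of the orange wafer box with a clear lid, 130 x 130 x 54 mm. Bystander.
- dish_mid (a point): Centre of a lidded glass dish, 94 mm across and 16 mm high. Bystander.
- objective_mid (a point): Centre of a brass microscope objective standing on end, 34 mm across and 46 mm high. Bystander.
Mind the look-alikes: they are no part of the job. Of the things that look like the part that bears tray_pad, take the one that is farthest from the robot's base at the start. Leave any pink look-alike of the part that bears camera_mid alone.

How it is judged:
On the way, in this order (a step that is already met when the one before it is completed fails the run):
1. the release button is pushed down (at least 6 mm) (value of joint button above 0.006 m), for 0.1 s.
2. the camera is turned by more than 54 degrees while still seated in the port (angle between the x axis of camera_mid and the x axis of port_top, either way round above 0.95 rad and z of camera_mid in the frame of port_top below 0.045 m and horizontal distance between camera_mid and port_top below 0.004 m), for 0.1 s.
3. the camera is lifted clear of the port (z of camera_mid in the frame of port_top above 0.056 m), for 0.05 s.
At the end, for the whole second after the job is handed in: The camera stands upright (within 0.1 rad) and at rest on the foam pad, its centre within 60 mm of the pad's centre along each side of the tray (x of camera_mid in the frame of tray_pad between -0.06 and 0.06 m and y of camera_mid in the frame of tray_pad between -0.06 and 0.06 m and z of camera_mid in the frame of tray_pad between 0.044 and 0.052 m and angle between camera_mid's own z axis and vertical below 0.1 rad and linear speed of camera below 0.02 m/s); the robot touches nothing.
It fails at once if the camera is forced in the port (more than 35 N between them) (contact force between camera and port above 35 N).
It fails at once if the camera is dropped (falls free faster than 0.45 m/s) (contact force between camera and the fingers below 0.1 N and linear speed of camera above 0.45 m/s).
It fails at once if the wafer box, the dish or the objective is moved by more than 20 mm (distance of any of waferbox_mid, dish_mid, objective_mid from where it was at the start of the episode above 0.02 m).
It also fails if it takes over 70 s, if anything falls off the work surface, if the arm or the gripper's body presses on something with over 40 N, if the wrist force passes 120 N, or if a joint passes its speed limit or range.

## Working session

There is one attempt and no reset: what is moved stays moved. The work goes in short steps, each a Python script; the robot and the scene stay as the last script left them, time stands still between calls to the robot, and variables do not carry over. Pictures are saved under pics/ and viewed, about 8 in all and at most 12, crops included, and the job is handed in when it is done.

```bash
mkdir -p pics; ls; python3 - <<'E'
from station import ctrl,get_state,vision,models
import cv2,numpy as np
s=get_state();print({k:np.round(v,3) for k,v in s.items()},ctrl.pinch_z)
ims=[]
for c in ["top","side"]:
    p,d=vision.grab_frame(c);cv2.imwrite(f"pics/{c}0.png",p);np.save(f"{c}0.npy",d)
    i=vision.camera_info(c);print(c,np.round(i["mtx"],1).tolist(),np.round(i["R"],3).tolist(),np.round(i["t"],3).tolist())
    for t in ["camera_mid","button","tray_pad","port_top","waferbox_mid","dish_mid","objective_mid"]:
        try:r=models.recognise(c,t)
        except Exception as e: print(t,e);continue
        for x in r:
            u,v=np.array(x["point"]);z=d[int(v),int(u)]
            X=np.array(i["R"]).T@(z*np.linalg.inv(i["mtx"])@[u,v,1]-np.array(i["t"]))
            print(t,round(x["p"],2),np.round([u,v]),np.round(X,3))
E
```

```text
pics
{'time': np.float64(0.0), 'qpos': array([-1.209,  0.508, -0.238,  1.501,  0.126,  1.149, -0.155]), 'qd': array([-0.   ,  0.002, -0.   ,  0.001, -0.001,  0.   , -0.001]), 'tau': array([ 1.0000e-03, -6.2060e+01, -2.1860e+00, -2.4966e+01,  1.3000e-02,
        1.2000e-02,  0.0000e+00]), 'tcp_pos': array([0.158, 0.604, 0.23 ]), 'eef_rot': array([-0.   ,  0.128,  0.992, -0.001]), 'contact_force': array([-0.097,  0.277,  0.175]), 'wrist_torque': array([0.023, 0.006, 0.038]), 'width': np.float64(0.085)} -0.0187
top [[521.4, 0.0, 318.0], [0.0, 521.4, 240.6], [0.0, 0.0, 1.0]] [[0.001, -1.0, 0.003], [-0.997, -0.001, -0.078], [0.078, -0.003, -0.997]] [0.006, 0.499, 1.199]
camera_mid 0.92 [361. 193.] [ 0.603 -0.09   0.069]
camera_mid 0.76 [304. 217.] [0.539 0.037 0.146]
camera_mid 0.74 [212. 242.] [0.496 0.254 0.018]
button 0.45 [297. 193.] [0.599 0.053 0.09 ]
tray_pad 0.75 [425. 349.] [ 0.246 -0.243  0.008]
tray_pad 0.6 [212. 243.] [0.493 0.257 0.009]
tray_pad 0.58 [222. 341.] [0.265 0.228 0.008]
port_top 0.7 [299. 208.] [0.557 0.047 0.14 ]
port_top 0.28 [228. 137.] [0.746 0.22  0.018]
wafe
[... 245 characters left out ...]
], [0.0, 0.0, 1.0]] [[0.904, -0.427, -0.005], [-0.262, -0.545, -0.797], [0.337, 0.722, -0.604]] [-0.44, 0.232, 0.965]
camera_mid 0.87 [398. 286.] [ 0.592 -0.118  0.061]
camera_mid 0.59 [337. 228.] [0.529 0.014 0.132]
button 0.45 [360. 227.] [0.6   0.048 0.088]
tray_pad 0.92 [276. 220.] [0.49  0.254 0.008]
tray_pad 0.89 [184. 251.] [0.264 0.232 0.009]
tray_pad 0.8 [249. 428.] [ 0.245 -0.251  0.011]
tray_pad 0.4 [343. 258.] [ 0.531 -0.01   0.074]
port_top 0.83 [343. 257.] [ 0.533 -0.005  0.072]
waferbox_mid 0.81 [375. 377.] [ 0.451 -0.279  0.053]
waferbox_mid 0.66 [375. 204.] [0.732 0.207 0.015]
dish_mid 0.74 [377. 201.] [0.741 0.214 0.014]
objective_mid 0.62 [494. 323.] [ 0.719 -0.251  0.032]
```

```bash
python3 - <<'E'
import cv2,numpy as np
p=cv2.imread("pics/top0.png");cv2.imwrite("pics/t_full.png",p[60:420,140:500].repeat(1,0) if 0 else cv2.resize(p[90:400,140:480],None,fx=1.9,fy=1.9,interpolation=cv2.INTER_CUBIC))
cv2.imwrite("pics/t_crop.png",cv2.resize(p[160:260,250:400],None,fx=5,fy=5,interpolation=cv2.INTER_CUBIC))
E
```

```text
(no output)
```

View pics/t_full.png

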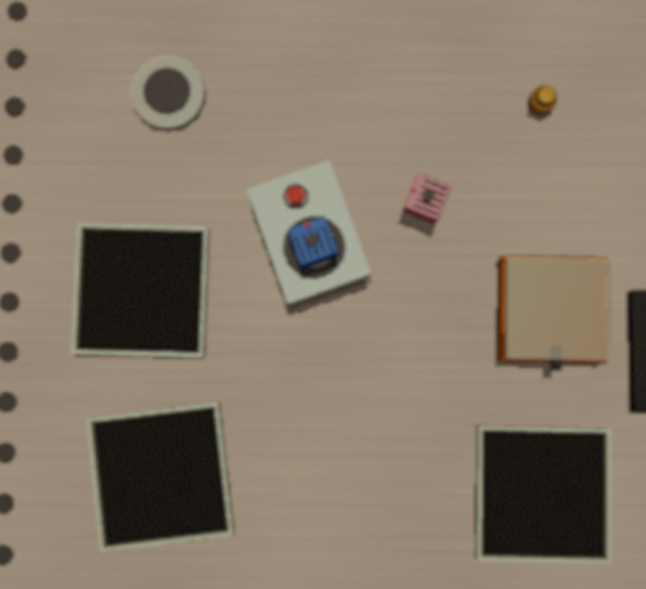

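View pics/t_crop.png

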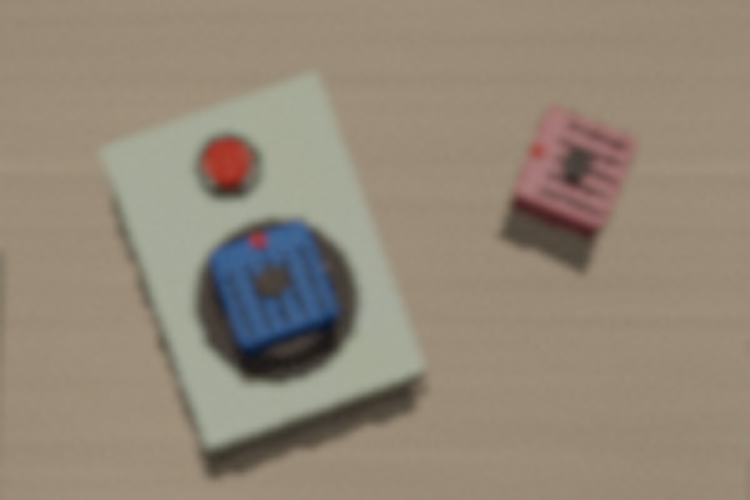

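The trays in the top image are at (212,243), about 0.555 m from the base, and at (222,341) and (425,349), both about 0.35 m. The first is farthest, so it is the target tray. The blue head on the housing is at (304,217). The pink one at (361,193) is the look-alike. Next I'll fit the housing and tray, then take a wrist view.

```bash
cat >h.py <<'E'
from station import ctrl,get_state,vision,models,ticket
import cv2,numpy as np
from scipy.spatial.transform import Rotation as Ro
def q(yaw):  # tool down, tool x axis at world angle yaw
    r=Ro.from_matrix(np.array([[np.cos(yaw),np.sin(yaw),0],[np.sin(yaw),-np.cos(yaw),0],[0,0,-1]])).as_quat()
    return np.roll(r,1)
def yaw_now():
    m=Ro.from_quat(np.roll(get_state()["eef_rot"],-1)).as_matrix();return np.arctan2(m[1,0],m[0,0])
def cloud(c,pose=None,d=None):
    i=vision.camera_info(c);K=np.array(i["mtx"]);v,u=np.mgrid[:480,:640]
    P=np.stack([(u-K[0,2])/K[0,0]*d,(v-K[1,2])/K[1,1]*d,d],-1)
    if c!="wrist": return (P-np.array(i["t"]))@np.array(i["R"])
    H=np.array(i["hand_eye"]);P=P@H[:3,:3].T+H[:3,3]
    return P@Ro.from_quat(np.roll(pose["eef_rot"],-1)).as_matrix().T+pose["tcp_pos"]
def rect(pts):
    c,s,a=cv2.minAreaRect((pts[:,:2]*1000).astype(np.float32));return np.round(c,1),np.round(s,1),round(a,1)
E
python3 - <<'E'
from h import *
for c in ["top","side"]:
    d=np.load(c+"0.npy");P=cloud(c,d=d);ok=d>0;im=cv2.imread(f"pics/{c}0.png").astype(int)
    def sel(x,y,r,z0,z1): return P[ok&(np.hypot(P[...,0]-x,P[...,1]-y)<r)&(P[...,2]>z0)&(P[...,2]<z1)]
    for n,a in dict(house=(.54,.035,.12,.066,.084),head=(.535,.035,.06,.128,.15),trayrim=(.493,.255,.14,.004,.03)).items():
        X=sel(*a);print(c,n,len(X),np.round(X.mean(0),3),np.round(np.median(X,0),3),rect(X))
    red=(im[...,2]>150)&(im[...,1]<80)&ok&(np.hypot(P[...,0]-.6,P[...,1]-.05)<.05)
    print("red",red.sum(),np.round(np.median(P[red],0),3))
print(np.round(vision.camera_info("wrist")["hand_eye"],3).tolist(),vision.camera_info("wrist")["mtx"])
for y in np.radians(np.arange(-180,180,45)):
    r=ctrl.ik([.54,.035,.2],q(y));print(round(np.degrees(y)),None if r is None else np.round(r,2))
E
```

```text
top house 2417 [0.561 0.043 0.075] [0.567 0.044 0.075] (array([571.8,  11.6]), array([144.8, 171.7]), 19.8)
top head 435 [0.541 0.036 0.14 ] [0.541 0.036 0.14 ] (array([541.2,  36.3]), array([44.2, 44. ]), 19.8)
top trayrim 4959 [0.495 0.252 0.011] [0.495 0.252 0.01 ] (array([489.8, 258.3]), array([268.6, 269.9]), 21.7)
red 47 [0.601 0.057 0.091]
side house 1716 [0.55  0.024 0.075] [0.539 0.021 0.074] (array([569.6,  11.7]), array([147.6, 175.9]), 19.0)
side head 406 [0.537 0.031 0.138] [0.535 0.03  0.139] (array([539.2,  35.4]), array([46.1, 47.1]), 19.8)
side trayrim 3158 [0.493 0.25  0.012] [0.492 0.25  0.01 ] (array([497. , 237.5]), array([210.9, 214.7]), 80.8)
red 42 [0.6   0.058 0.091]
[[-0.0, -0.952, -0.305, 0.078], [1.0, -0.001, 0.001, -0.0], [-0.001, -0.305, 0.952, -0.142], [0.0, 0.0, 0.0, 1.0]] [[360.20048126   0.         324.50575811]
 [  0.         360.20048126 237.40116261]
 [  0.           0.           1.        ]]
-180 [-0.11  0.4   0.    1.77 -0.    0.97  1.46]
-135 [ 0.01  0.4  -0.18  1.77  0.09  0.97  2.16]
-90 [ 0.17  0.42 -0.41  1.77  0.19  0.99  2.83]
-45 [-0.78  0.65  1.15  1.78 -0.65  1.15 -1.78]
0 [-0.5   0.46  0.58  1.78 -0.29  1.   -1.37]
45 [-0.43  0.44  0.48  1.78 -0.24  0.98 -0.65]
90 [-0.34  0.42  0.34  1.78 -0.16  0.97  0.06]
135 [-0.22  0.41  0.16  1.77 -0.08  0.97  0.76]
```

```bash
python3 - <<'E'
from h import *
ctrl.close_gripper(40)
ctrl.movep([.545,.037,.235],q(np.radians(19.8)))
s=get_state();p,d=vision.grab_frame("wrist");cv2.imwrite("pics/w1.png",p);np.save("w1.npy",d)
print(s["time"],s["tcp_pos"],s["qpos"].round(2),s["width"],s["contact_force"])
P=cloud("wrist",s,d);ok=d>0;im=p.astype(int)
B=ok&(np.hypot(P[...,0]-.541,P[...,1]-.036)<.045)&(P[...,2]>.128)&(P[...,2]<.146)&(im[...,0]>im[...,2]+20)
print("head",B.sum(),P[B].mean(0).round(4),rect(P[B]))
red=(im[...,2]>130)&(im[...,1]<80)&ok&(np.hypot(P[...,0]-.6,P[...,1]-.057)<.03)&(P[...,2]>.086)
print("red",red.sum(),P[red].mean(0).round(4),rect(P[red]))
rg=ok&(np.hypot(P[...,0]-.541,P[...,1]-.036)<.055)&(P[...,2]>.0775)&(P[...,2]<.083)
print("ring",rg.sum(),rect(P[rg]),cv2.minEnclosingCircle((P[rg][:,:2]*1000).astype(np.float32)))
E
```

```text
4.0083 [0.54500512 0.03836451 0.23480958] [-0.47  0.42  0.53  1.71 -0.24  1.08 -1.09] -0.0001412482943658624 [0.91717101 0.18311552 0.79278938]
head 2922 [0.5439 0.0389 0.1385] (array([541.1,  37.8]), array([44.2, 43.8]), 19.0)
red 550 [0.6011 0.0596 0.0909] (array([601.1,  59.4]), array([19.6, 20. ]), 64.2)
ring 2017 (array([555.6,  43.1]), array([76.1, 72.7]), 19.2) ((551.0697631835938, 41.184539794921875), 43.542388916015625)
```

View pics/w1.png

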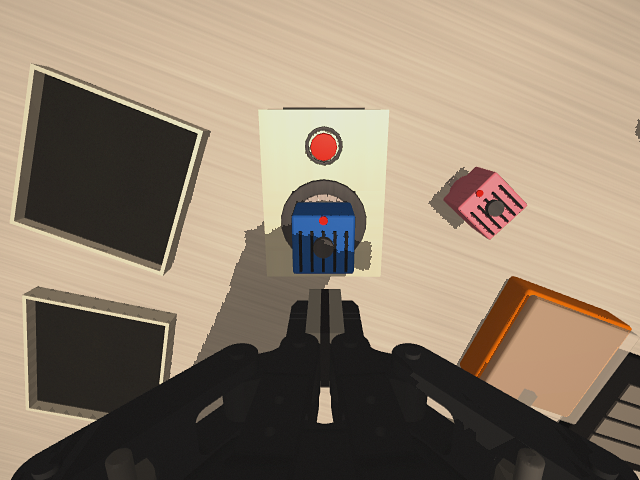

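The wrist view shows the shut fingers at (325,300), the button at (323,147) and the blue head at (324,240) with its dot towards the button. The geometry is consistent, so I'll press the button now.

```bash
python3 - <<'E'
from h import *
Q=q(np.radians(19.6));b=np.array([.601,.0585])
ctrl.movep([*b,.15],Q);s=get_state();print(s["tcp_pos"].round(4),s["time"])
ctrl.movel([*b,.1],max_speed=.1);s=get_state();f0=s["contact_force"][2];print(s["tcp_pos"].round(4),f0)
for z in np.arange(.094,.0775,-.002):
    ctrl.movel([*b,z],max_speed=.03);s=get_state();f=s["contact_force"][2]-f0
    print(round(z,3),s["tcp_pos"].round(4),round(f,1),round(s["time"],1))
    if abs(f)>14: break
ctrl.pause(.15)
ctrl.movel([*b,.17],max_speed=.15)
s=get_state();p,d=vision.grab_frame("wrist");P=cloud("wrist",s,d);im=p.astype(int)
red=(im[...,2]>130)&(im[...,1]<80)&(d>0)&(np.hypot(P[...,0]-.601,P[...,1]-.0585)<.03)
print("red",red.sum(),P[red].mean(0).round(4),np.median(P[red],0),s["tcp_pos"])
E
```

```text
[0.6005 0.0582 0.1498] 4.5583
[0.6014 0.0583 0.101 ] 0.36604297392877533
0.094 [0.601  0.0585 0.094 ] 0.2 5.6
0.092 [0.6009 0.0585 0.0919] -1.6 5.8
0.09 [0.6012 0.0585 0.0901] -0.1 6.1
0.088 [0.6013 0.0585 0.0882] 2.6 6.3
0.086 [0.6012 0.0585 0.0861] 3.0 6.6
0.084 [0.6013 0.0585 0.0841] 3.3 6.8
0.082 [0.6014 0.0585 0.0829] 10.8 7.1
0.08 [0.6017 0.0585 0.0826] 23.8 7.3
red 345 [0.6054 0.0591 0.0828] [0.60529178 0.05916835 0.0827316 ] [0.60020618 0.05869181 0.16879585]
```

The button is fully down: top at 0.083 m, 8 mm of travel. Next is the grasp.

```bash
python3 - <<'E'
from h import *
Q=q(np.radians(19.6));c=np.array([.541,.0372])
def pr(n):
    s=get_state();print(n,round(s["time"],1),s["tcp_pos"].round(4),"F",s["contact_force"].round(1),"M",s["wrist_torque"].round(2),"w",s["width"].round(4));return s
ctrl.movel([*b,.2]) if 0 else ctrl.movep([*c,.2],Q)
ctrl.ungrasp();pr("open")
ctrl.movel([*c,.13],max_speed=.12);pr("dn")
ctrl.movel([*c,.1],max_speed=.06);pr("at")
p,d=vision.grab_frame("wrist");cv2.imwrite("pics/w2.png",p)
ctrl.close_gripper(25);pr("grip25");ctrl.pause(.3);pr("grip25")
E
```

```text
Traceback (most recent call last):
AttributeError: 'float' object has no attribute 'round'
```

```bash
cat >>h.py <<'E'
def pr(n):
    s=get_state();print(n,round(s["time"],1),s["tcp_pos"].round(4),"F",s["contact_force"].round(1),"M",s["wrist_torque"].round(2),"w",round(float(s["width"]),4),"yaw",round(float(np.degrees(yaw_now())),1));return s
E
python3 - <<'E'
from h import *
c=np.array([.541,.0372])
pr("open")
ctrl.movel([*c,.13],max_speed=.12);pr("dn")
ctrl.movel([*c,.1],max_speed=.06);pr("at")
ctrl.close_gripper(25);pr("grip25");ctrl.pause(.3);pr("grip25")
p,d=vision.grab_frame("wrist");cv2.imwrite("pics/w2.png",p)
E
```

```text
open 9.4 [0.541  0.0372 0.2   ] F [-0.4  0.2  0.3] M [-0.04 -0.   -0.01] w 0.0855 yaw 19.6
dn 10.2 [0.5414 0.037  0.1305] F [-0.7 -0.6 -0.4] M [-0.03 -0.04 -0.05] w 0.0855 yaw 19.6
at 10.8 [0.541  0.0371 0.0999] F [-0.  -0.3  0.1] M [ 0.   -0.01 -0.01] w 0.0855 yaw 19.6
grip25 11.3 [0.5412 0.0373 0.1003] F [-0.4  0.4  1.6] M [ 0.11  0.07 -0.02] w 0.0438 yaw 19.6
grip25 11.6 [0.5412 0.0373 0.1001] F [-0.1  1.   1.3] M [ 0.1  -0.   -0.02] w 0.0437 yaw 19.6
```

View pics/w2.png

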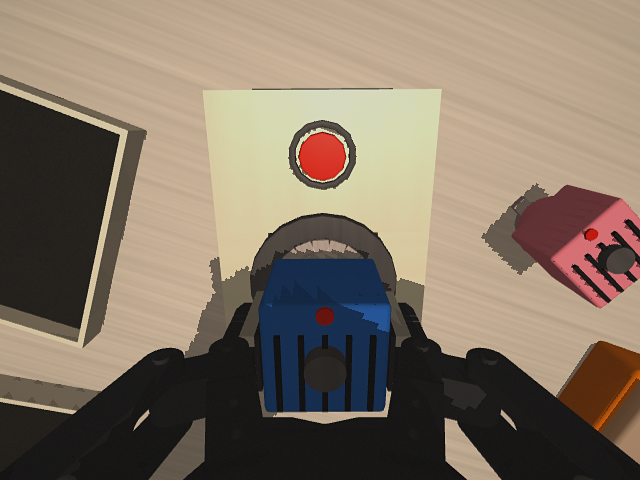

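The head at (325,350) sits squarely between the pads, and the lateral forces are near zero. Now I'll turn it while watching the moment.

```bash
python3 - <<'E'
from h import *
c=[.541,.0372,.1]
ctrl.close_gripper(60);s=pr("grip60");y0=19.6;hist=[]
a=0
while a<112:
    a+=6 if a<48 else 2
    ctrl.movep(c,q(np.radians(y0+a)));ctrl.pause(.1)
    s=get_state();m=s["wrist_torque"][2];F=s["contact_force"];hist.append(m)
    print(a,round(float(np.degrees(yaw_now()))-y0,1),s["tcp_pos"].round(4),"Mz",round(m,3),"F",F.round(1),round(s["time"],1))
    if np.hypot(*F[:2])>15: print("side force");break
    if a<=12 and abs(m)>.35: print("stuck");break
    if a>55 and abs(m)-np.median(np.abs(hist[2:9]))>.13: print("stop");break
E
```

```text
grip60 11.8 [0.5412 0.0373 0.1   ] F [0.4 1.4 3.1] M [ 0.14 -0.03 -0.02] w 0.0434 yaw 19.6
6 5.8 [0.541  0.0371 0.1   ] Mz 0.003 F [0.1 0.6 2.7] 12.2
12 11.8 [0.541  0.0371 0.1   ] Mz 0.05 F [-1.1  0.   2.6] 12.5
18 17.8 [0.541  0.0371 0.1   ] Mz -0.014 F [-0.  -0.2  2.9] 12.9
24 23.8 [0.541  0.0372 0.1   ] Mz -0.013 F [-0.9 -0.9  3.3] 13.2
30 29.8 [0.541  0.0372 0.1   ] Mz -0.033 F [-0.4  0.1  2.4] 13.6
36 35.8 [0.5411 0.0372 0.1   ] Mz 0.042 F [-0.   0.5  2.7] 13.9
42 41.8 [0.5411 0.0372 0.1   ] Mz 0.028 F [-0.3  0.4  2.4] 14.3
48 47.8 [0.541  0.0372 0.1   ] Mz 0.004 F [-0.7  0.3  2.4] 14.6
50 49.9 [0.541  0.0372 0.1   ] Mz 0.054 F [ 0.9 -0.5  3. ] 15.0
52 51.9 [0.541  0.0372 0.1   ] Mz 0.051 F [ 0.4 -0.7  2.9] 15.3
54 53.9 [0.541  0.0372 0.1   ] Mz -0.026 F [-0.2 -0.9  2. ] 15.7
56 55.9 [0.541  0.0372 0.1   ] Mz -0.05 F [-0.  -0.6  2.1] 16.0
58 57.9 [0.541  0.0372 0.1   ] Mz 0.065 F [-0.5 -1.   2.2] 16.4
60 59.9 [0.541  0.0372 0.1   ] Mz 0.019 F [ 0.4 -0.7  2.4] 16.7
62 61.9 [0.541  0.0372 0.1   ] Mz 0.043 F [-0.7 -0.8  2.7] 17.1
64 63.9 [0.541  0.0372 0.1   ] Mz -0.0 F [0.2 0.1 2.7] 17.4
66 65.9 [0.541  0.0372 0.1   ] Mz -0.029 F [ 0.3 -2.   3.1] 17.8
68 67.9 [0.541  0.0372 0.1   ] Mz 0.011 F [ 1.  -0.5  2.7] 18.1
70 69.9 [0.541  0.0372 0.1   ] Mz 0.02 F [1.1 0.4 2.2] 18.5
72 71.9 [0.541  0.0373 0.1   ] Mz -0.022 F [ 0.6 -0.4  1.9] 18.8
74 73.9 [0.541  0.0372 0.1   ] Mz 0.033 F [ 0.7 -0.7  2.8] 19.2
76 75.9 [0.541  0.0372 0.1   ] Mz -0.0 F [-1.  -0.9  2.4] 19.5
78 77.9 [0.541  0.0372 0.1   ] Mz 0.07 F [ 0.2 -0.5  2.5] 19.9
80 79.9 [0.5411 0.0373 0.1   ] Mz -0.033 F [ 0.7 -0.6  1.2] 20.2
82 81.9 [0.5412 0.0373 0.1   ] Mz -0.152 F [1.2 0.5 2.6] 20.6
84 83.9 [0.5412 0.0373 0.1   ] Mz -0.301 F [ 2.  -0.3  2.5] 20.9
stop
```

Sprung stop felt at about 81–84° (Mz −0.30). Lifting slowly with force checks.

```bash
python3 - <<'E'
from h import *
c=[.541,.0372]
s=pr("start");f0=s["contact_force"][2]
for z in [.101,.102,.104,.106,.109,.112,.115,.118,.122,.13]:
    ctrl.movel([*c,z],max_speed=.03);s=pr(z)
    if s["contact_force"][2]<-14: 
        print("resist");ctrl.movel([*c,.1],max_speed=.03);break
else:
    ctrl.movel([*c,.2],max_speed=.1);pr("up")
    p,d=vision.grab_frame("side");cv2.imwrite("pics/s2.png",p[100:340,160:480].repeat(2,0).repeat(2,1))
E
```

```text
start 20.9 [0.5412 0.0373 0.1   ] F [ 2.  -0.3  2.5] M [ 0.06 -0.53 -0.3 ] w 0.0433 yaw 103.5
0.101 21.2 [0.5411 0.0373 0.1009] F [ 4.   0.2 -2.1] M [ 0.19 -0.84 -0.26] w 0.0434 yaw 103.6
0.102 21.4 [0.5411 0.0372 0.102 ] F [ 2.9  1.2 -3.4] M [ 0.19 -0.96 -0.25] w 0.043 yaw 103.6
0.104 21.7 [0.5411 0.0372 0.1042] F [ 2.7  2.  -1. ] M [ 0.25 -0.8  -0.23] w 0.0435 yaw 103.6
0.106 21.9 [0.5401 0.0371 0.1058] F [ 1.9  0.3 -1.9] M [ 0.11 -0.14  0.03] w 0.0432 yaw 103.6
0.109 22.2 [0.5403 0.037  0.109 ] F [ 0.  -0.3 -3.3] M [0.04 0.02 0.  ] w 0.0432 yaw 103.6
0.112 22.4 [0.5409 0.0371 0.1121] F [ 0.3  0.1 -3.1] M [-0.03  0.01 -0.02] w 0.0436 yaw 103.6
0.115 22.7 [0.5411 0.0372 0.1152] F [ 0.8  0.7 -3.4] M [-0.01 -0.01 -0.  ] w 0.0431 yaw 103.6
0.118 22.9 [0.5412 0.0372 0.1182] F [ 0.7  0.4 -4.3] M [-0.06  0.01  0.01] w 0.0433 yaw 103.6
0.122 23.2 [0.5412 0.0372 0.1223] F [-0.5  1.  -3.9] M [-0.04  0.01  0.05] w 0.0433 yaw 103.6
0.13 23.6 [0.5412 0.0372 0.1303] F [-0.2  0.1 -3.8] M [ 0.01 -0.05  0.03] w 0.0434 yaw 103.6
up 24.5 [0.5405 0.0372 0.1994] F [-0.8  0.8 -3.9] M [ 0.   -0.04  0.05] w 0.0434 yaw 103.6
```

Lifted free, with a steady load of 3.9 N. Moving over the target tray and lowering until contact.

```bash
python3 - <<'E'
from h import *
t=[.493,.254];Q=q(np.radians(103.6))
ctrl.movel([*t,.2],max_speed=.15);pr("over")
ctrl.movel([*t,.07],max_speed=.1);s=pr("low");f0=s["contact_force"][2]
p,d=vision.grab_frame("side");cv2.imwrite("pics/s3.png",p[130:330,140:440].repeat(2,0).repeat(2,1))
E
```

```text
over 26.2 [0.4934 0.2529 0.2   ] F [ 0.5 -0.2 -3.9] M [-0.02 -0.03 -0.01] w 0.0435 yaw 103.5
low 27.6 [0.4934 0.2542 0.0706] F [ 0.7 -0.4 -3.5] M [ 0.01 -0.04  0.03] w 0.0439 yaw 103.6
```

View pics/s3.png

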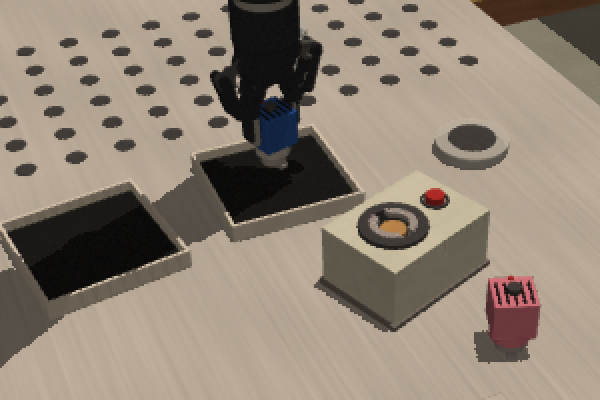

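The blue head (about (277,130) in the crop) hangs upright over the middle of the target tray. The port is empty, and the pink look-alike hasn't been touched.

```bash
python3 - <<'E'
from h import *
t=[.493,.254]
f0=get_state()["contact_force"][2]
ctrl.movel([*t,.046],max_speed=.05);pr("a")
for z in np.arange(.044,.034,-.001):
    ctrl.movel([*t,z],max_speed=.02);s=pr(round(z,3))
    if s["contact_force"][2]>1: break
ctrl.pause(.3);ctrl.ungrasp();pr("open");ctrl.pause(.3)
ctrl.movel([*t,.2],max_speed=.1);pr("up")
p,d=vision.grab_frame("side");cv2.imwrite("pics/s4.png",p[130:330,140:440].repeat(2,0).repeat(2,1))
P=cloud("side",d=d);im=p.astype(int)
B=(d>0)&(im[...,0]>im[...,2]+30)&(np.hypot(P[...,0]-.493,P[...,1]-.254)<.06)
X=P[B];top=X[X[:,2]>.074];print(X[:,2].max(),len(top),top.mean(0).round(4),top[:,2].std(),rect(top))
E
```

```text
a 28.3 [0.4929 0.254  0.0458] F [ 0.2 -1.1 -3.4] M [ 0.01 -0.   -0.04] w 0.0431 yaw 103.6
0.044 28.6 [0.493  0.254  0.0441] F [ 0.2  1.2 -3.6] M [-0.03 -0.04  0.01] w 0.0433 yaw 103.6
0.043 28.8 [0.493 0.254 0.043] F [-0.1  0.2 -3.9] M [-0.02 -0.03 -0.03] w 0.0434 yaw 103.6
0.042 29.1 [0.4931 0.254  0.042 ] F [-0.1  0.6 -2.6] M [-0.   -0.   -0.02] w 0.0433 yaw 103.6
0.041 29.3 [0.4931 0.254  0.0419] F [-2.5 -1.3  6.9] M [-0.25  0.54 -0.01] w 0.0434 yaw 103.6
open 30.1 [0.493  0.254  0.0409] F [-0.2 -0.4 -0.6] M [-0.01  0.02 -0.01] w 0.0855 yaw 103.6
up 32.1 [0.4927 0.2538 0.1994] F [-0.7 -0.6  0.6] M [ 0.   -0.05 -0.02] w 0.0854 yaw 103.6
0.08243333401714505 146 [0.4884 0.2442 0.0787] 0.0019863934122001407 (array([491.7, 250.4]), array([45.7, 45.8]), 12.2)
```

View pics/s4.png

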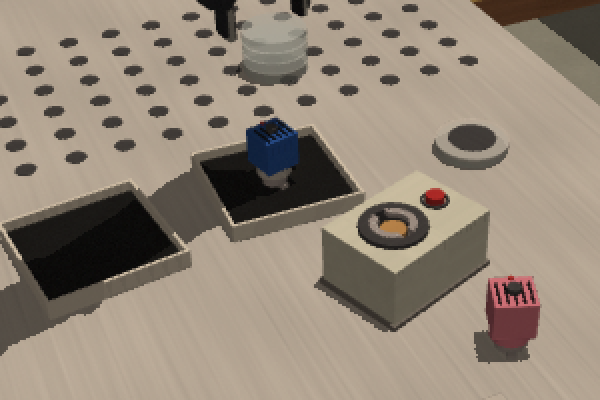

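The camera stands upright on the pad (crop (272,150)), its top at about 0.08 m as expected, and the gripper is clear.

```bash
python3 -c "
from h import *
ticket.close_job();pr('done')"
```

```text
the job is handed in; nothing more can be done
the job is handed in; nothing more can be done
```

The blue camera head is off the port and standing upright near the centre of the foam pad in the farthest tray. I handed the job in at about 32 s on the robot's clock; no verdict was reported.

- **Button:** it went down its full 8 mm. I felt the hard stop, and afterwards measured its top at 0.083 m.
- **Turn and lift:** the camera turned freely to about 81°. I stopped at 84°, on the spring at 0.30 N m. It then lifted off with no more than about 4 N of net pull at the wrist, settling to a steady load of 3.9 N.
- **Placing:** I lowered it until it touched the pad (about 7 N at the wrist) and released it there. The last side picture shows it upright, with its top at about 0.08 m. It is at about (0.492, 0.251), within about 1 cm of the pad centre I measured.
- **Not checked:** I didn't re-measure the wafer box, the dish or the objective at the end. The arm never went near them, and the dish and the pink look-alike look unmoved in the last picture.
- **Disagreements:** the different camera views differed by 1–2 mm, which is within the calibration. No check failed.

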